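Calibrate the tilt rig by touch

TASK

Calibrate the tilt rig with light fingertip taps, grasping nothing: first press down the end of its tilting plate that is next to the post with the broad thumbwheel, until that end has dipped about 15 mm, and let it spring back level; then do the same at the other end, next to the post with the thin bare bolt; then press the square key on the key box well down to store the reading and let it come up again. Do not press the round or the bar key, and leave the loose things lying about where they are.

Things in the scene. Friction and masses are not known exactly. Their poses are not given: they have to be found in the camera images.
- rig: Tilt rig, fixed to the table: an aluminium-profile frame 200 (x) by 360 (y) mm, 40 mm high, with two bearing uprights in the middle that carry a tilting plate. Origin: centre of the frame's underside, at table height. Own axes: z up; y along the plate's length; x across it. The plate is a bare aluminium sheet 100 (x) by 250 (y) by 4 mm, its top 136 mm above the table when level; screw heads 9 mm across and 4 mm high stand on it at x = +-40 mm and y = +-30 and +-115 mm.
- plate (a joint): Tilt of the plate about the rig's x axis, which lies 130 mm above the table, midway along the plate. 0 = level; positive = the rig's +y end is down, negative = the -y end is down; range -0.25 to 0.25 rad. A damped spring returns it to level: at 100 mm from the axis it takes about 0.33 N per mm (15 mm dip = 0.15 rad = 5 N), with a rigid stop at 25 mm. It springs back in about 0.3 s.
- plate_left (a point): Point on the top face of the plate near its +y end (rig's axes), on the plate's centre line, 100 mm from the tilt axis and 25 mm from the end edge: a good place to press. Moves with the plate.
- plate_right (a point): The same point at the plate's -y end.
- wheel_post: Post 30 mm square standing on the frame just beyond one end of the plate, topped with a broad knurled steel thumbwheel 46 mm across. Origin: centre of the post's foot, 40 mm above the table, 160 mm from the rig's centre along the rig's +y or -y (differs from start to start). Its top is 108 mm above the table, lower than the level plate. Fixed.
- bolt_post: The like post beyond the plate's other end, topped with only a thin bare bolt 8 mm across. Origin: centre of its foot, 40 mm above the table, 160 mm from the rig's centre. Its top is 108 mm above the table. Fixed.
- keybox: Low grey box 100 (x) by 200 (y) by 35 mm, fixed to the table, with three white keys in a row along its y axis, 60 mm apart in any order. Origin: centre of its underside.
- square_socket: Black plate 52 (x) by 44 (y) by 3 mm on the key box that carries the square key. Origin: centre of its underside, 35 mm above the table.
- square_key (a joint): How far the square key is pressed: 0 = up, 8 mm (0.008) = fully down. Sprung: it starts to move at about 1.8 N and takes 0.525 N more per mm (6 N when fully down), then a rigid stop. Pressed half way (4 mm) it registers.
- square_key_top (a point): Centre of the top face of the square key, a white key 36 by 36 mm; 52 mm above the table when up. Moves with the key.
- round_key (a joint): The same for the round key, 26 mm across. Not to be pressed.
- round_key_top (a point): Centre of the top face of the round key.
- bar_key (a joint): The same for the bar key, 46 by 12 mm. Not to be pressed.
- bar_key_top (a point): Centre of the top face of the bar key.
- bearing: Loose ball-bearing ring, 34 mm across, 11 mm high, lying on the rig's frame. Origin: centre of its underside.
- bolt: Loose bolt, 38 mm tall, standing on its 18 mm head on the rig's frame. Origin: underside.
- gear: Loose white gear, 56 mm across, 22 mm high, on the table. Origin: underside.
- motor: Small loose electric motor, about 75 mm long, 38 mm high, lying on the table. Origin: underside.
- screwdriver: Loose screwdriver lying on the table. Origin: underside.
- mug: White mug, 95 mm high, 80 mm across, on the table. Origin: underside.
- offcut: Loose aluminium-profile offcut 120 by 30 by 30 mm on the table. Origin: underside.

How it is judged:
By the outcome, as a careful person would: the job done as asked, in the order asked, and still so for the second after the job is handed in, with the robot touching nothing.
It also fails if it takes over 58 s, if anything falls off the work surface, if the arm or the gripper's body presses on something with over 40 N, if the wrist force passes 120 N, or if a joint passes its speed limit or range.

ROBOT

A 7-joint arm with a two-finger parallel gripper is mounted at the origin on the work surface. World frame = base frame: x ahead of the robot, y to its left, z up, the work surface at z = 0. Lengths are in m, angles in rad, forces in N, time in s.
With the tool pointing down it reaches from about 0.4 to 0.875 m from the base axis. Payload 19.3 kg.
Tool frame: the origin (TCP) lies midway between the tips of the shut fingers; the grasp point (between the pads) lies 19 mm behind it; z points along the fingers, y is the direction in which the jaws open and shut (so a half turn about z gives the same grasp; the last joint's range is limited). The gripper opens to 85 mm and grips with 20 to 120 N. Pads are 22 mm wide; open, the fingers measure 114 mm over their backs; the gripper's body (76 mm by 85 mm) begins 54 mm behind the grasp point. The pads swing forward as they close: fully open they stand 13 mm farther back than shut.
Start: joints at [-1.384, 0.521, -0.036, 1.599, 0.021, 1.021, -0.113], TCP at [0.159, 0.604, 0.231] pointing down, gripper open.
Joint ranges: [-2.91, 2.91], [-0.3, 2.13], [-1.5, 1.42], [0.17, 2.43], [-1.26, 4.41], [0.16, 1.93], [-2.52, 2.52]. Speed limits (rad/s): [1.89, 1.89, 2.39, 2.39, 3.01, 3.01, 3.01].

INTERFACE

Orientations are given as [roll, pitch, yaw] about the fixed x, y, z axes, in that order (R = Rz(yaw) Ry(pitch) Rx(roll)).
In Python, from workcell import telemetry, cams, workorder gives the robot as it stands. The module is installed in compiled form; this text tells all that it offers.
- The arm moves only by the tool apply_moves, never from a script. Its argument "steps" is a list of rows, each a list of 4 numbers: the shift along the tool's x, y, z in cm, then the turn about the tool's z in rad. A call has exactly 10 rows; each row is the pose to reach, as a shift and turn from the pose commanded when the call began, along the tool's axes at that moment; what a row does not reach only later rows make up. A row lasts 1/12 s, in which the tool goes at most 41.7 mm and 7.16 degrees, less where a joint would pass 70% of its speed; a pose out of reach is approached as far as the arm can. A call with a gripper value outside its range is refused whole. "claw" is the closure, from 0 (fully open) to 1 (shut), set as the call begins (left out, the last holds). The fingers move at their own pace and stop on an object; "force" is the grip in N (left out, the last holds). Time passes only in rows, so rows that repeat a pose let the fingers close, or fill a call up. It gives the time, the measured TCP pose, the force and the opening at its end, in the units of the state.
- telemetry.observe(): the state, without advancing time (a new reading comes with each control period).
- cams.grab_frame(name): name is "scene" or "side" or "wrist"; returns a dict with "color" (384x512x3 uint8, red, green, blue), "mtx" (3x3 intrinsics, pixels), "eye" and "orientation" of the camera in the world; the wrist camera has in their place "T_tool_cam" (4x4, takes a point from camera to tool coordinates, whose origin is the TCP and whose axes are the flange's). Camera axes: x right, y down, z forward; pixel columns grow to the right and rows downward; lengths in m; the calibration is good to about 2 mm. The wrist camera is an equidistant fisheye: a pixel r from the principal point sees the ray r / f radians off the axis. A picture is of the moment at which its call begins: read the wrist's pose just before it. There is no depth.
- workorder.job_done(): hands the job in, once; it reports no verdict.
Trained networks look in the newest picture that a camera, given by its name, has taken for a name from the list of things; names that differ only in an ending like _2 or _b are one class to them, and where a whole thing is asked for, a point or a joint stands for the part that bears it (a point fixed in the world has none). Each returns a list of dicts, best first, with "score" (0 to 1); they miss things now and then, are a little off and sometimes report something else, mostly with a low value. They report only what shows in the picture. A call takes as long as a camera call.
- cams.find_in(camera, name): "box" ([left, top, width, height] in pixels, round what is visible of it).
- cams.pinpoint(camera, name): "uv" ([column, row] in pixels: a listed point, or the origin of a listed thing).
The state is a dict: "clock": time; "qpos": joint angles; "qd": joint speeds; "joint_efforts": joint torques, N m; "position": TCP position; "tool_rot": TCP orientation; "force": force on the tool from outside, world axes, zero at the start; "moment": the same for the moment, N m; "grip_width": finger opening in m.
Only numpy, scipy, OpenCV 4.12 (cv2) and the standard library are available. Lean on these libraries where they do the work, as an engineer would, in place of code of your own. Each camera call takes 0.05 s, during which the arm holds its last target. There are 200 camera calls.

## Working session

There is one attempt and no reset: what is moved stays moved. The work goes in short steps, Python scripts to look and compute and a tool call to move; the robot and the scene stay as the last step left them, time stands still between calls to the robot, and variables do not carry over. Pictures are saved under pics/ and viewed, about 8 in all and at most 12, crops included, and the job is handed in when it is done.

Besides the shell and the picture viewer there is one more tool, called after "Request:" by a JSON object that holds its "op" and its "data". apply_moves: Moves the arm, as the interface text tells. Its arguments: {"type":"object","properties":{"steps":{"type":"array"},"claw":{"type":"number"},"force":{"type":"number"}},"required":["steps"]}

```bash
mkdir -p pics; cat > h.py <<'E'
import numpy as np, cv2
from scipy.spatial.transform import Rotation as R
from workcell import telemetry, cams, workorder
E
python3 - <<'E'
from h import *
s=telemetry.observe(); print({k:np.round(v,3) for k,v in s.items()})
ims=[]
for c in ["scene","side"]:
    f=cams.grab_frame(c); print(c,f["mtx"],f["eye"],f["orientation"])
    for n in ["rig","plate_left","plate_right","wheel_post","bolt_post","square_key_top","round_key_top","bar_key_top","keybox"]:
        print(n,[(np.round(d["uv"],1).tolist(),round(d["score"],2)) for d in cams.pinpoint(c,n)[:2]])
    cv2.imwrite(f"pics/{c}0.png",cv2.resize(f["color"][:,:,::-1],(800,600)))
E
```

```text
{'clock': np.float64(0.0), 'qpos': array([-1.384,  0.522, -0.036,  1.6  ,  0.021,  1.021, -0.113]), 'qd': array([ 0.   , -0.002,  0.002,  0.001, -0.001, -0.001,  0.   ]), 'joint_efforts': array([-1.0000e-03, -9.2712e+01,  1.9800e+00, -3.6994e+01,  1.8000e-02,
        8.0000e-03, -0.0000e+00]), 'position': array([0.159, 0.604, 0.231]), 'tool_rot': array([-3.14 ,  0.   ,  2.885]), 'force': array([-0.191,  0.759, -0.199]), 'moment': array([ 0.009, -0.014,  0.017]), 'grip_width': np.float64(0.085)}
scene [[358.06482643   0.         252.77962809]
 [  0.         358.06482643 184.87792781]
 [  0.           0.           1.        ]] [0.94380395 0.54810522 0.84509737] [-2.3841272  -0.01330701  2.63220288]
rig [([246.6, 154.5], 0.83)]
plate_left [([271.9, 139.4], 0.69), ([215.4, 127.5], 0.28)]
plate_right [([223.7, 112.3], 0.83)]
wheel_post [([214.8, 130.2], 0.62)]
bolt_post [([283.9, 167.7], 0.49)]
square_key_top [([321.1, 238.8], 0.6)]
round_key_top [([339.9, 253.0], 0.55), ([212.7, 129.6], 0.48)]
bar_key_top [([306.6, 222.9], 0.47), ([273.0, 141.0], 0.32)]
keybox [([320.1, 249.3], 0.7), ([245.9, 156.6], 0.53)]
side [[495.65998731   0.         254.75832498]
 [  0.         495.65998731 191.73394632]
 [  0.           0.           1.        ]] [-0.39367254 -0.57060773  1.04237   ] [-2.25973196 -0.00338152 -1.08072792]
rig [([311.7, 266.9], 0.65), ([255.9, 247.1], 0.32)]
plate_left [([272.9, 226.0], 0.9), ([159.0, 202.2], 0.41)]
plate_right [([351.1, 240.3], 0.77), ([184.7, 191.7], 0.67)]
wheel_post [([372.5, 269.7], 0.84)]
bolt_post [([253.3, 247.7], 0.49)]
square_key_top [([175.8, 204.6], 0.48)]
round_key_top [([161.1, 202.3], 0.63), ([201.2, 210.6], 0.6)]
bar_key_top [([200.8, 211.5], 0.54)]
keybox [([180.4, 220.2], 0.92), ([311.8, 270.6], 0.63)]
```

View pics/scene0.png

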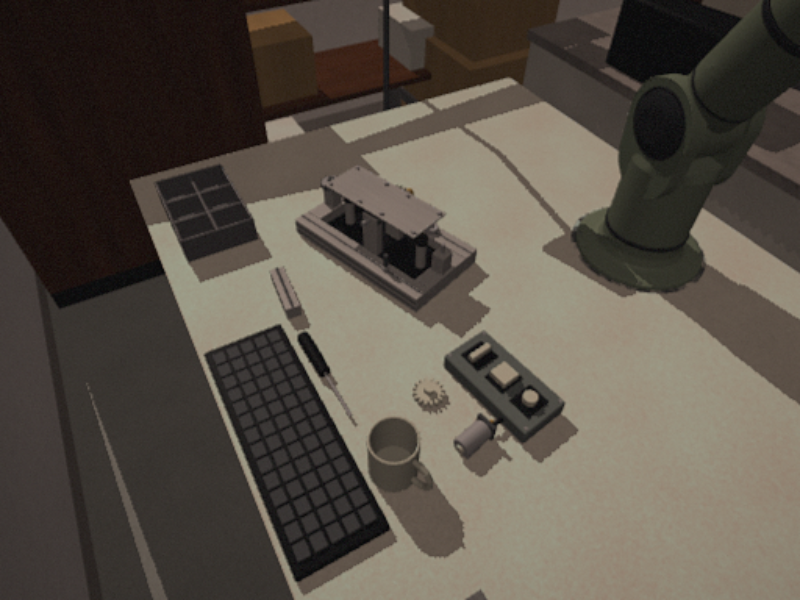

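View pics/side0.png

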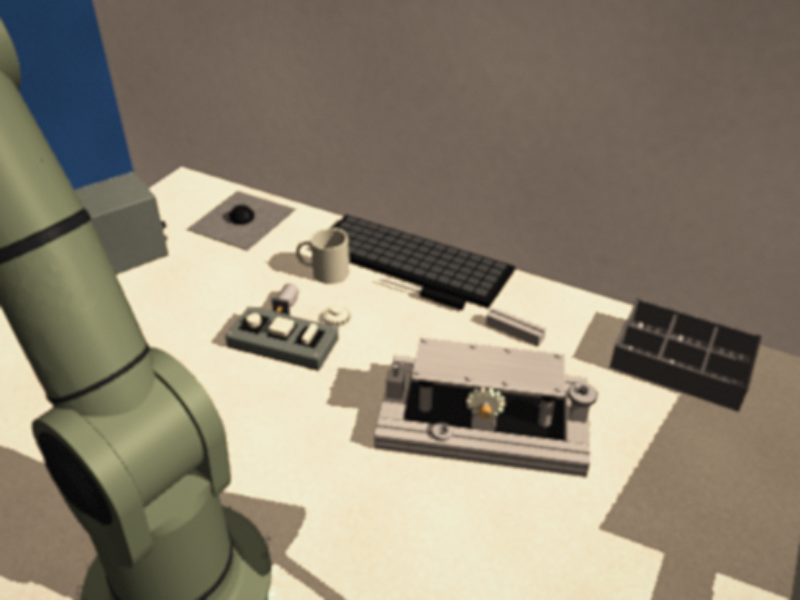

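```bash
cat >> h.py <<'E'
def onplane(K,eye,ori,uv,z):
    d=R.from_euler("xyz",ori).as_matrix()@np.linalg.inv(K)@[uv[0],uv[1],1]
    return np.array(eye)+d*(z-eye[2])/d[2]
E
python3 - <<'E'
from h import *
Z=dict(rig=0,plate_left=.136,plate_right=.136,wheel_post=.04,bolt_post=.04,square_key_top=.052,round_key_top=.052,bar_key_top=.052,keybox=0)
for c in ["scene","side"]:
    f=cams.grab_frame(c)
    for n in Z:
        print(c,n,[(np.round(onplane(f["mtx"],f["eye"],f["orientation"],d["uv"],Z[n])[:2],3).tolist(),round(d["score"],2)) for d in cams.pinpoint(c,n)[:2]])
E
```

```text
scene rig [([0.499, -0.285], 0.57), ([0.487, 0.07], 0.35)]
scene plate_left [([0.464, -0.187], 0.77), ([0.552, 0.144], 0.44)]
scene plate_right [([0.538, -0.366], 0.6)]
scene wheel_post [([0.547, -0.426], 0.67)]
scene bolt_post [([0.454, -0.126], 0.58)]
scene square_key_top [([0.504, 0.156], 0.47)]
scene round_key_top [([0.495, 0.164], 0.61), ([0.485, 0.212], 0.52)]
scene bar_key_top [([0.509, 0.098], 0.51)]
scene keybox [([0.491, 0.16], 0.87)]
side rig [([0.5, -0.274], 0.98), ([0.625, 0.112], 0.56)]
side plate_left [([0.473, -0.171], 0.9)]
side plate_right [([0.542, -0.357], 0.89), ([0.428, 0.031], 0.58)]
side wheel_post [([0.546, -0.411], 0.78), ([0.519, 0.099], 0.38)]
side bolt_post [([0.461, -0.122], 0.67)]
side square_key_top [([0.514, 0.175], 0.72), ([0.682, 0.151], 0.68)]
side round_key_top [([0.479, 0.215], 0.63), ([0.544, -0.419], 0.5)]
side bar_key_top [([0.455, 0.131], 0.72), ([0.502, 0.091], 0.38)]
side keybox [([0.498, 0.16], 0.95)]
```

The scene picture shows the rig at about (385,235), and the key box with bar (480,352), square (505,375) and round (530,398) keys. The side picture shows the broad wheel at (580,392), which is the rig's -y end, and the thin bolt post at (398,370). So I press plate_right first.

```bash
cat >> h.py <<'E'
def delta(p,yaw=None):
    s=telemetry.observe(); M=R.from_euler("xyz",s["tool_rot"]).as_matrix()
    d=M.T@(np.array(p)-s["position"])*100
    t=0 if yaw is None else (s["tool_rot"][2]-yaw+np.pi)%(2*np.pi)-np.pi
    return np.round(d,2).tolist(), round(float(t),3)
E
python3 - <<'E'
from h import *
print(delta([.33,.36,.30],1.94))
E
```

```text
([-22.77, -19.3, -6.87], 0.945)
```

Request:
{"op": "apply_moves", "data": {"steps": [[-2.3,-1.9,-0.7,0.094],[-4.6,-3.9,-1.4,0.19],[-6.9,-5.8,-2.1,0.28],[-9.2,-7.7,-2.8,0.38],[-11.5,-9.6,-3.5,0.47],[-13.8,-11.6,-4.2,0.57],[-16,-13.5,-4.9,0.66],[-18.3,-15.4,-5.6,0.76],[-20.5,-17.4,-6.3,0.85],[-22.8,-19.3,-6.9,0.945]], "claw": 1, "force": 20}}

```text
clock: 2.83
position: [0.3308, 0.3586, 0.3009]
tool_rot: [3.141, -0.001, 1.935]
force: [0.9, 1.9, 0.9]
grip_width: -0.0001
```

```bash
python3 - <<'E'
from h import *
s=telemetry.observe();print(s["position"],s["tool_rot"],s["qpos"],s["clock"])
print(delta([.48,.09,.30],1.94))
E
```

```text
[0.33078649 0.35861324 0.30091872] [ 3.14132195e+00 -5.41460708e-04  1.93540678e+00] [-1.15660073  0.22823435  0.2531238   1.87212344 -0.06578993  1.0486926
 -0.51234786] 2.8333
([-30.42, 4.36, 0.08], -0.005)
```

Request:
{"op": "apply_moves", "data": {"steps": [[-3.4,0.5,0,0],[-6.8,1.0,0,0],[-10.2,1.5,0,0],[-13.6,2.0,0,0],[-17,2.5,0,0],[-20.4,3.0,0,0],[-23.8,3.4,0,0],[-27.2,3.9,0,0],[-30.4,4.4,0,0],[-30.4,4.4,0,0]]}}

```text
clock: 3.67
position: [0.4831, 0.0868, 0.3007]
tool_rot: [3.141, 0.002, 1.934]
force: [0.4, -1.3, 0.1]
grip_width: 0.0004
```

```bash
cat >> h.py <<'E'
def wrist(names,fn=None):
    s=telemetry.observe(); M=R.from_euler("xyz",s["tool_rot"]).as_matrix()
    f=cams.grab_frame("wrist"); K=f["mtx"]; T=np.array(f["T_tool_cam"])
    print("pos",np.round(s["position"],4),"rot",np.round(s["tool_rot"],3),"t",s["clock"],"F",np.round(s["force"],2))
    for n,z in names.items():
        for d in cams.pinpoint("wrist",n)[:2]:
            x=(d["uv"][0]-K[0,2])/K[0,0]; y=(d["uv"][1]-K[1,2])/K[1,1]; r=np.hypot(x,y)+1e-9
            ray=M@T[:3,:3]@np.array([x/r*np.sin(r),y/r*np.sin(r),np.cos(r)])
            o=s["position"]+M@T[:3,3]
            print(n,np.round(d["uv"],1),round(d["score"],2),np.round((o+ray*(z-o[2])/ray[2])[:2],4))
    if fn: cv2.imwrite(f"pics/{fn}.png",cv2.resize(f["color"][:,:,::-1],(768,576)))
E
python3 - <<'E'
from h import *
Z=dict(plate_left=.136,plate_right=.136,wheel_post=.04,bolt_post=.04,square_key_top=.052,round_key_top=.052,bar_key_top=.052,square_socket=.035,keybox=0)
wrist(Z,"w1")
E
```

```text
pos [0.4831 0.0868 0.3007] rot [3.141e+00 2.000e-03 1.934e+00] t 3.6667 F [ 0.39 -1.27  0.12]
bolt_post [192.6 275.7] 0.64 [ 0.4545 -0.1236]
square_key_top [285.6 117.4] 0.93 [0.4987 0.1557]
round_key_top [295.8  73.7] 0.73 [0.4901 0.2148]
round_key_top [417.8 155.6] 0.7 [0.7019 0.1843]
bar_key_top [277.5 161. ] 0.54 [0.5102 0.0976]
square_socket [286.6 115.8] 0.93 [0.501  0.1584]
```

View pics/w1.png

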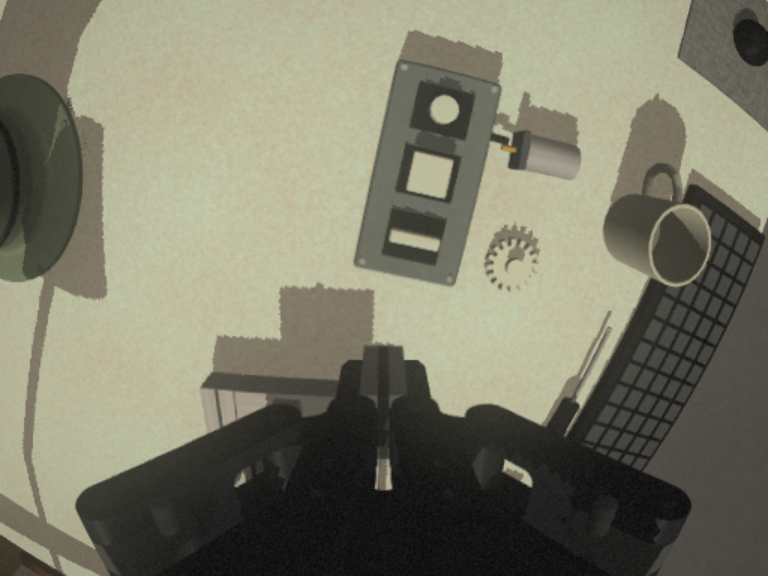

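The wrist view shows the square key as the middle one at (430,175), with round above it at (445,110) and bar below it at (412,236). This matches the network. Next I go over the wheel end of the rig.

```bash
python3 - <<'E'
from h import *
print(delta([.565,-.43,.25],1.94))
E
```

```text
([-51.79, -11.05, 5.03], 0.001)
```

Request:
{"op": "apply_moves", "data": {"steps": [[-3.5,-0.75,0.3,0],[-7,-1.5,0.7,0],[-10.5,-2.2,1,0],[-14,-3,1.4,0],[-17.5,-3.7,1.7,0],[-21,-4.5,2,0],[-24.5,-5.2,2.4,0],[-28,-6,2.7,0],[-31.5,-6.7,3.0,0],[-35,-7.5,3.4,0]]}}

```text
clock: 5.0
position: [0.5375, -0.2626, 0.2662]
tool_rot: [3.141, -0.0, 1.941]
force: [0.6, 0.9, 0.7]
grip_width: -0.0
```

Request:
{"op": "apply_moves", "data": {"steps": [[-3,-0.7,0.3,0],[-6,-1.3,0.6,0],[-9,-1.9,0.9,0],[-12,-2.5,1.2,0],[-15,-3.1,1.5,0],[-16.8,-3.55,1.6,0],[-16.8,-3.55,1.6,0],[-16.8,-3.55,1.6,0],[-16.8,-3.55,1.6,0],[-16.8,-3.55,1.6,0]]}}

```text
clock: 5.83
position: [0.5652, -0.4296, 0.2505]
tool_rot: [3.141, -0.0, 1.941]
force: [-0.1, -0.1, 0.3]
grip_width: 0.0001
```

```bash
python3 - <<'E'
from h import *
Z=dict(plate_left=.136,plate_right=.136,wheel_post=.04,bolt_post=.04,rig=0)
wrist(Z,"w2")
E
```

```text
pos [ 0.5652 -0.4296  0.2505] rot [ 3.141 -0.     1.941] t 5.8333 F [-0.08 -0.07  0.32]
plate_right [246.6 107. ] 0.74 [ 0.5316 -0.3653]
wheel_post [246.8 159.7] 0.92 [ 0.5517 -0.4247]
rig [252.6  34. ] 0.87 [ 0.4993 -0.2713]
```

View pics/w2.png

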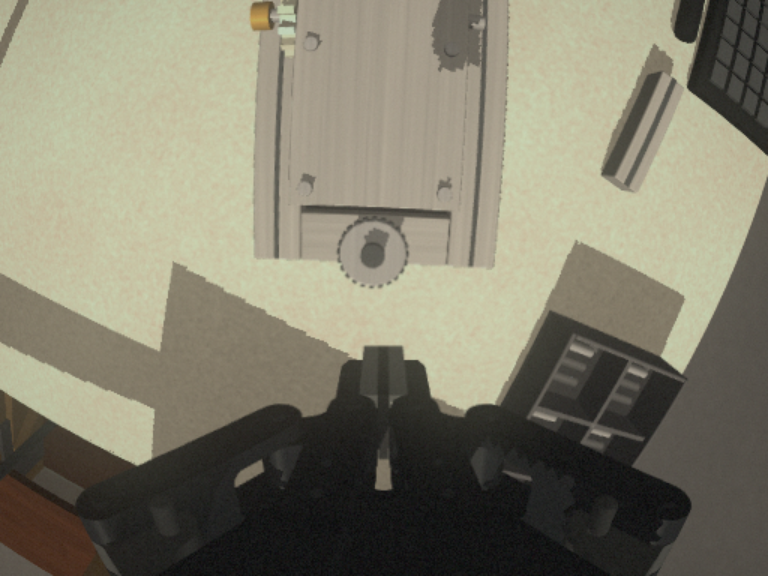

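The broad knurled wheel sits at (373,252), just beyond the plate's near end at row about 207. The screws are at (306,186) and (445,189). This confirms the wheel is at the -y end. I'll use the screws and the edge to refine the position.

```bash
cat >> h.py <<'E'
def wpix(f,s,uv,z):
    M=R.from_euler("xyz",s["tool_rot"]).as_matrix(); K=f["mtx"]; T=np.array(f["T_tool_cam"])
    x=(uv[0]-K[0,2])/K[0,0]; y=(uv[1]-K[1,2])/K[1,1]; r=np.hypot(x,y)+1e-9
    ray=M@T[:3,:3]@np.array([x/r*np.sin(r),y/r*np.sin(r),np.cos(r)]); o=s["position"]+M@T[:3,3]
    return (o+ray*(z-o[2])/ray[2])[:2]
E
python3 - <<'E'
from h import *
s=telemetry.observe(); f=cams.grab_frame("wrist")
P=lambda u,v,z:wpix(f,s,((u+.5)/1.5-.5,(v+.5)/1.5-.5),z)
a,b,c,d=P(306,186,.140),P(445,189,.140),P(311,43,.140),P(451,50,.140)
e,g=P(303,206,.136),P(450,210,.136)
print(a,b,c,d,"edge",e,g,"w",np.linalg.norm(e-g),np.linalg.norm(a-b),np.linalg.norm(a-c))
x=(b-a)+(d-c); yaw=np.arctan2(x[1],x[0]); u=np.array([-np.sin(yaw),np.cos(yaw)])
print("yaw",yaw,"pr from screws",(a+b)/2+.015*u,"from edge",(e+g)/2+.025*u,"centre",(a+b)/2+.115*u, (c+d)/2+.03*u)
E
```

```text
[ 0.50226689 -0.39210543] [ 0.57652631 -0.36537076] [ 0.475062   -0.31314277] [ 0.55014354 -0.28878036] edge [ 0.5039781  -0.40416254] [ 0.58451848 -0.3756107 ] w 0.08545150859705819 0.07892530636439431 0.08351771198870245
yaw 0.3296649105059961 pr from screws [ 0.53454071 -0.36454583] from edge [ 0.53615514 -0.36623285] centre [ 0.50216811 -0.26993075] [ 0.50289099 -0.27257704]
```

```bash
python3 - <<'E'
from h import *
print(delta([.536,-.369,.150],1.90))
E
```

```text
([6.78, -0.47, 10.05], 0.04)
```

Request:
{"op": "apply_moves", "data": {"steps": [[2,-0.15,0,0.01],[4.5,-0.3,0,0.02],[6.8,-0.5,0,0.04],[6.8,-0.5,2,0.04],[6.8,-0.5,4,0.04],[6.8,-0.5,6,0.04],[6.8,-0.5,8,0.04],[6.8,-0.5,9.3,0.04],[6.8,-0.5,10,0.04],[6.8,-0.5,10,0.04]]}}

```text
clock: 7.02
position: [0.5351, -0.3689, 0.1492]
tool_rot: [-3.14, -0.001, 1.9]
force: [0.4, -0.0, -0.2]
grip_width: 0.0003
```

```bash
python3 - <<'E'
from h import *
s=telemetry.observe(); print(s["position"],s["tool_rot"],s["force"],s["clock"])
print(delta([.536,-.369,.122],1.90))
f=cams.grab_frame("side")
cv2.imwrite("pics/s1.png",cv2.resize(f["color"][180:340,220:420,::-1],(800,640))[:600])
E
```

```text
[ 0.53507111 -0.36888275  0.14917783] [-3.14037889e+00 -1.23490542e-03  1.89969324e+00] [ 0.4362979  -0.0230987  -0.17392155] 7.0167
([-0.04, 0.09, 2.72], -0.0)
```

View pics/s1.png

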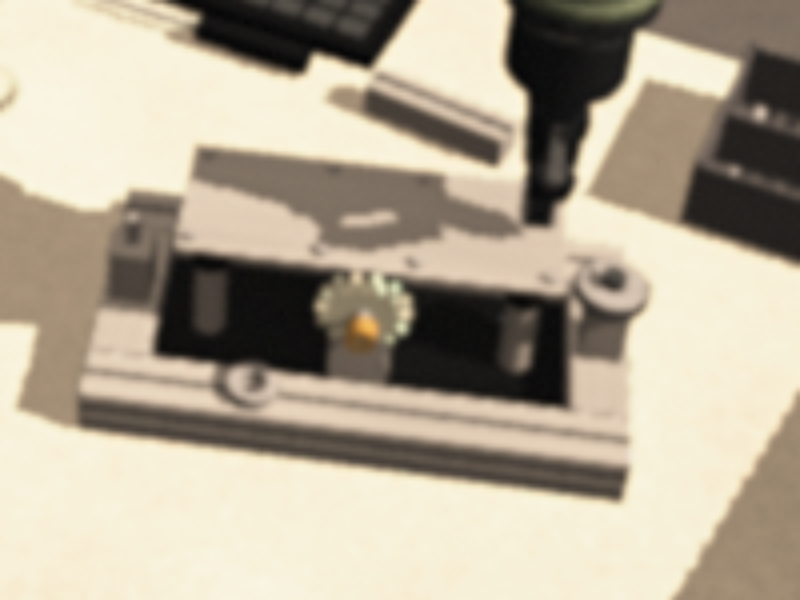

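The fingertip at (540,215) is over the plate end next to the wheel at (612,285), clear of the screws. Now I press.

Request:
{"op": "apply_moves", "data": {"steps": [[0,0,0.6,0],[0,0,1.0,0],[0,0,1.3,0],[0,0,1.6,0],[0,0,1.9,0],[0,0,2.2,0],[0,0,2.5,0],[0,0,2.7,0],[0,0,2.7,0],[0,0,2.7,0]]}}

```text
clock: 7.9
position: [0.5356, -0.3691, 0.1234]
tool_rot: [3.141, 0.0, 1.9]
force: [0.3, 0.5, 3.6]
grip_width: 0.0002
```

```bash
python3 - <<'E'
from h import *
s=telemetry.observe(); print(s["position"],s["force"],s["clock"])
f=cams.grab_frame("side"); s=telemetry.observe(); print(s["position"],s["force"])
cv2.imwrite("pics/s2.png",cv2.resize(f["color"][180:340,220:420,::-1],(800,640))[:600])
E
```

```text
[ 0.53562918 -0.36914382  0.12337902] [0.31483653 0.50706952 3.56838874] 7.9
[ 0.53560454 -0.36916254  0.12345327] [0.54928008 0.40111734 3.76999565]
```

View pics/s2.png

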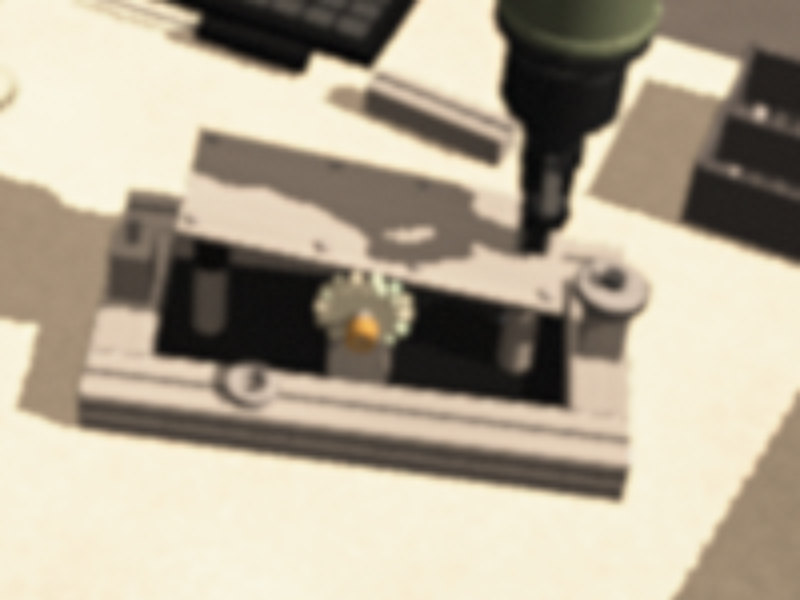

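The wheel end is visibly dipped. Geometry suggests about 0.136 rad and force about 0.11 rad, so I go roughly 2.5 mm deeper, which brackets 0.15 rad.

Request:
{"op": "apply_moves", "data": {"steps": [[0,0,0.1,0],[0,0,0.2,0],[0,0,0.25,0],[0,0,0.25,0],[0,0,0.25,0],[0,0,0.25,0],[0,0,0.25,0],[0,0,0.25,0],[0,0,0.25,0],[0,0,0.25,0]]}}

```text
clock: 8.78
position: [0.5356, -0.369, 0.121]
tool_rot: [3.141, -0.0, 1.9]
force: [-0.3, 1.3, 4.6]
grip_width: 0.0001
```

```bash
python3 - <<'E'
from h import *
for _ in range(3):
    s=telemetry.observe(); print(s["position"],s["force"],s["clock"]); f=cams.grab_frame("side")
M=lambda uv:uv
from h import onplane
# tilt from side view: project predicted screw points for angles, compare network plate_left/plate_right
c=np.array([.5025,-.271,.130]);yaw=.33
Ry=np.array([-np.sin(yaw),np.cos(yaw),0])
Rc=R.from_euler("xyz",f["orientation"]).as_matrix()
def proj(p): q=f["mtx"]@(Rc.T@(p-np.array(f["eye"])));return q[:2]/q[2]
for a in (0,-.1,-.15,-.2):
    print(a,[np.round(proj(c+s_*.1*(Ry*np.cos(a)-np.array([0,0,np.sin(a)]))+np.array([0,0,.006])),1) for s_ in (1,-1)])
for n in("plate_left","plate_right"): print(n,cams.pinpoint("side",n)[:1])
E
```

```text
[ 0.53558914 -0.36900579  0.12101268] [-0.25609717  1.25857364  4.56983853] 8.7833
[ 0.53556996 -0.36902555  0.12100793] [-0.9105476   1.37177253  5.48577518] 8.8333
[ 0.53554395 -0.36903316  0.12102282] [-0.28553561  0.82982089  4.56306244] 8.8833
0 [array([275.9, 228.6]), array([352.5, 237.4])]
-0.1 [array([276.2, 225.9]), array([351.8, 240.1])]
-0.15 [array([276.5, 224.5]), array([351.3, 241.4])]
-0.2 [array([276.9, 223.2]), array([350.8, 242.7])]
plate_left [{'uv': [274.8, 222.3], 'score': 0.84}]
plate_right [{'uv': [350.7, 241.7], 'score': 0.77}]
```

The force (4.6 to 5.5 N), geometry (0.16 rad) and side view (about 0.15 rad) agree. I lift straight up and cross to the bolt end (tool x +20.8 cm).

Request:
{"op": "apply_moves", "data": {"steps": [[0,0,-1,0],[0,0,-2.5,0],[0,0,-5,0],[0,0,-7,0],[3.5,0,-7,0],[7,0,-7,0],[10.5,0,-7,0],[14,0,-7,0],[17.5,0,-7,0],[20.8,0,-7,0]]}}

```text
clock: 9.87
position: [0.4672, -0.1707, 0.1912]
tool_rot: [3.141, -0.0, 1.9]
force: [1.1, 0.3, 0.7]
grip_width: -0.0
```

```bash
python3 - <<'E'
from h import *
wrist(dict(bolt_post=.04,square_key_top=.052,bar_key_top=.052,round_key_top=.052))
f=cams.grab_frame("side")
for n in("plate_left","plate_right"): print(n,cams.pinpoint("side",n)[:1])
print(delta([.469,-.173,.150],1.90), delta([.469,-.173,.121],1.90))
E
```

```text
pos [ 0.4672 -0.1707  0.1912] rot [ 3.141 -0.     1.9  ] t 9.8667 F [1.07 0.26 0.71]
bolt_post [257.8 127.2] 0.92 [ 0.452  -0.1206]
square_key_top [257.6 124.2] 0.41 [ 0.4506 -0.1173]
plate_left [{'uv': [275.3, 229.0], 'score': 0.81}]
plate_right [{'uv': [353.1, 236.0], 'score': 0.6}]
([0.02, 0.07, 4.09], -0.002) ([0.02, 0.07, 6.99], -0.002)
```

The plate is level again and the bolt post is where predicted. Now I press the bolt end.

Request:
{"op": "apply_moves", "data": {"steps": [[0,0.1,2.5,0],[0,0.1,4.1,0],[0,0.1,5,0],[0,0.1,5.4,0],[0,0.1,5.8,0],[0,0.1,6.2,0],[0,0.1,6.6,0],[0,0.1,6.9,0],[0,0.1,7.0,0],[0,0.1,7.0,0]]}}

```text
clock: 11.1
position: [0.4696, -0.1725, 0.121]
tool_rot: [3.141, 0.001, 1.899]
force: [-1.4, -3.1, 4.8]
grip_width: 0.0002
```

```bash
python3 - <<'E'
from h import *
for _ in range(4):
    s=telemetry.observe(); print(s["position"],s["force"],s["clock"]); f=cams.grab_frame("side")
for n in("plate_left","plate_right"): print(n,cams.pinpoint("side",n)[:1])
cv2.imwrite("pics/s3.png",cv2.resize(f["color"][180:340,220:420,::-1],(800,640))[:600])
E
```

```text
[ 0.46955241 -0.17245527  0.1210212 ] [-1.41966808 -3.09205501  4.81030778] 11.1
[ 0.46958674 -0.1724255   0.12113348] [-2.72684276 -2.78432181  5.75711481] 11.15
[ 0.46957092 -0.17241823  0.12120601] [-2.38127787 -2.88065363  4.72902485] 11.2
[ 0.46956784 -0.17240308  0.12121029] [-2.59775171 -2.29752379  5.27144581] 11.25
plate_left [{'uv': [276.5, 231.1], 'score': 0.65}]
plate_right [{'uv': [218.2, 202.5], 'score': 0.55}]
```

View pics/s3.png

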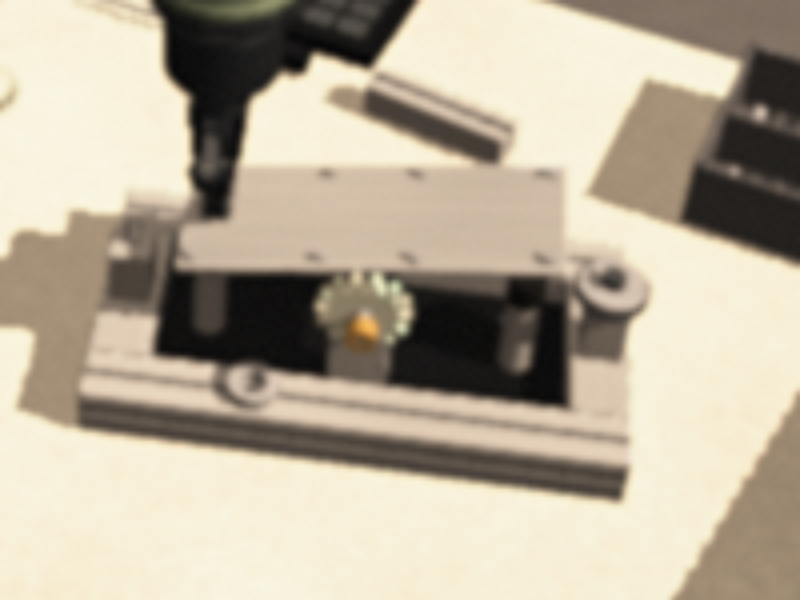

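The bolt end at (180,265) is down and the far end is up, with about 5 N of force. I lift off and go above the square key (delta: tool x +30.1, y +13.35 cm).

Request:
{"op": "apply_moves", "data": {"steps": [[0,0,-1,0],[0,0,-2.5,0],[0,0,-5,0],[0,0,-7,0],[3.5,1.55,-7,0.03],[7,3.1,-7,0.06],[10.5,4.65,-7,0.09],[14,6.2,-7,0.12],[17.5,7.75,-7,0.16],[21,9.3,-7,0.16]]}}

```text
clock: 12.23
position: [0.4894, 0.0591, 0.1917]
tool_rot: [3.141, -0.001, 1.737]
force: [1.3, -0.4, 0.1]
grip_width: 0.0001
```

```bash
python3 - <<'E'
from h import *
wrist(dict(square_key_top=.052,bar_key_top=.052,round_key_top=.052,square_socket=.035))
print(delta([.4987,.1557,.10],1.74))
E
```

```text
pos [0.4894 0.0591 0.1917] rot [ 3.141e+00 -1.000e-03  1.737e+00] t 12.2333 F [ 1.26 -0.41  0.14]
square_key_top [282.5  83.7] 0.7 [0.4982 0.1564]
bar_key_top [284.6 142.1] 0.64 [0.51   0.1019]
round_key_top [284.2  22.6] 0.55 [0.4899 0.2164]
square_socket [283.9  84.5] 0.69 [0.501  0.1576]
square_socket [376.7  55.2] 0.55 [0.5917 0.2113]
([9.61, 2.58, 9.13], 0.0)
```

Request:
{"op": "apply_moves", "data": {"steps": [[3,0.8,0,0],[6,1.6,0,0],[9,2.4,0,0],[9.7,2.6,2,0],[9.7,2.6,5,0],[9.7,2.6,8,0],[9.7,2.6,10,0],[9.7,2.6,11.5,0],[9.7,2.6,12,0],[9.7,2.6,12,0]]}}

```text
clock: 13.32
position: [0.4987, 0.1554, 0.0703]
tool_rot: [-3.14, 0.001, 1.738]
force: [0.1, 0.5, -0.0]
grip_width: 0.0001
```

```bash
python3 - <<'E'
from h import *
f=cams.grab_frame("side"); s=telemetry.observe(); print(s["position"],s["force"],s["clock"])
for n in("plate_left","plate_right"): print(n,cams.pinpoint("side",n)[:1])
cv2.imwrite("pics/s4.png",cv2.resize(f["color"][150:270,120:280,::-1],(800,600)))
print(delta([.499,.1565,.045],1.74))
E
```

```text
[0.49910182 0.15573292 0.07124139] [-0.0034798   0.17815958  0.62207139] 13.3667
plate_left [{'uv': [275.0, 230.0], 'score': 0.55}]
plate_right [{'uv': [355.4, 238.5], 'score': 0.96}]
([0.01, -0.05, 2.69], -0.001)
```

View pics/s4.png

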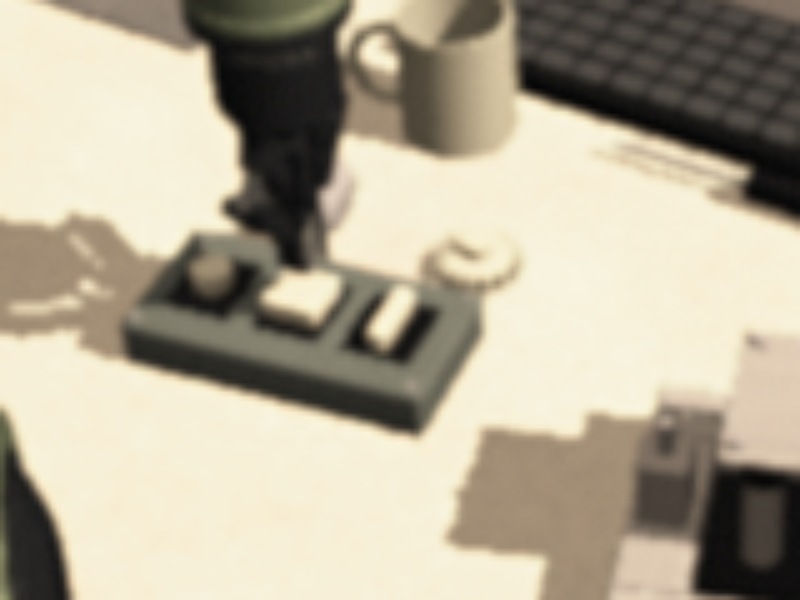

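The fingertip is right over the square key at (300,260), with round and bar to either side. Now I press about 7 mm.

Request:
{"op": "apply_moves", "data": {"steps": [[0,0,0.8,0],[0,0,1.4,0],[0,0,1.8,0],[0,0,2.1,0],[0,0,2.3,0],[0,0,2.5,0],[0,0,2.65,0],[0,0,2.65,0],[0,0,2.65,0],[0,0,2.65,0]]}}

```text
clock: 14.3
position: [0.4987, 0.1569, 0.0444]
tool_rot: [-3.142, -0.0, 1.74]
force: [-2.3, 1.1, 6.0]
grip_width: 0.0003
```

```bash
python3 - <<'E'
from h import *
for _ in range(4):
    s=telemetry.observe(); print(s["position"],s["force"],s["clock"]); f=cams.grab_frame("side")
cv2.imwrite("pics/s5.png",cv2.resize(f["color"][150:270,120:280,::-1],(800,600)))
E
```

```text
[0.49868466 0.15690647 0.04439392] [-2.27165524  1.09798902  5.97095082] 14.3
[0.49865291 0.15692102 0.04439158] [-2.74407692  0.69432134  6.28913579] 14.35
[0.49865375 0.15693198 0.04440804] [-1.84830794  0.41285189  4.92212702] 14.4
[0.49862455 0.15691223 0.04438681] [-1.76209081  1.05612435  6.63149316] 14.45
```

View pics/s5.png

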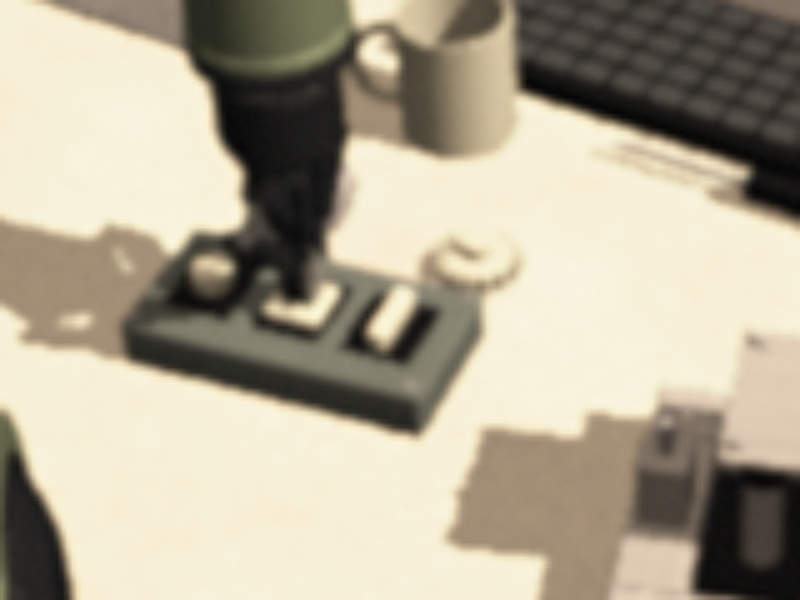

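The square key at (300,305) is down about 7.5 mm at around 6 N, and both neighbouring keys are still up. I lift off straight up.

Request:
{"op": "apply_moves", "data": {"steps": [[0,0,-0.8,0],[0,0,-2,0],[0,0,-4.5,0],[0,0,-7.5,0],[0,0,-11,0],[0,0,-14,0],[0,0,-16,0],[0,0,-16,0],[0,0,-16,0],[0,0,-16,0]]}}

```text
clock: 15.33
position: [0.4984, 0.1567, 0.2043]
tool_rot: [-3.141, -0.0, 1.74]
force: [-0.7, 0.2, -0.1]
grip_width: -0.0002
```

```bash
python3 - <<'E'
from h import *
f=cams.grab_frame("side"); s=telemetry.observe(); print(s["position"],s["force"],s["clock"])
for n in("plate_left","plate_right","square_key_top"): print(n,cams.pinpoint("side",n)[:1])
cv2.imwrite("pics/s6.png",cv2.resize(f["color"][130:340,130:410,::-1],(800,600)))
E
```

```text
[0.49823819 0.15666739 0.20387401] [-0.18205641 -0.16720982  0.67972281] 15.3833
plate_left [{'uv': [277.8, 228.5], 'score': 0.65}]
plate_right [{'uv': [352.5, 238.4], 'score': 0.91}]
square_key_top [{'uv': [177.6, 205.1], 'score': 0.5}]
```

View pics/s6.png

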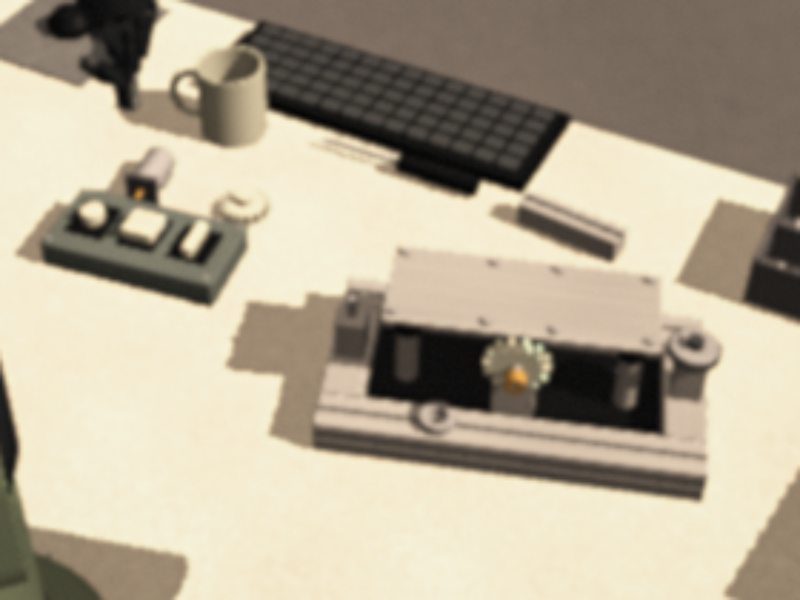

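The plate is level again, the square key at (145,225) is up, the loose things are where they were, and the gripper is clear. I'm handing in.

```bash
python3 -c "
from h import *
print(workorder.job_done())"
```

```text
the job is handed in; nothing more can be done
None
```

The job is done and handed in at about 15.4 s on the clock. With shut fingertips I pressed the wheel-post end (the rig's -y end), then the bolt-post end (+y), then the square key, and lifted off each one.

| Press | Depth | Force |
|---|---|---|
| Wheel-post end | about 0.15–0.16 rad, from fingertip height and side view (about 15 mm at 100 mm) | 4.6–5.5 N |
| Bolt-post end | same fingertip height, so about 0.16 rad | about 5 N |
| Square key | about 7.5 mm | 5–6.6 N |

- **Final check:** the last picture shows the plate level, the square key up, the loose things where they were, and the gripper clear at 0.20 m with no contact force.
- **Other keys:** I saw no sign that the round or bar key was touched.
- **Wheel end was pressed in two steps:** partway down, force suggested 0.11 rad and geometry 0.136 rad. I pressed 2.5 mm deeper without lifting, after which they roughly agreed.
- **Failed or missing checks:** at the bolt end the network's plate_right point was a false hit, so I relied on fingertip height, force and the picture. The force readings are noisy by about 1 N. There was a sideways force of 2–4 N while pressing the bolt end and about 2–3 N on the key, which I took to be friction.

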